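# Fit the stop plate under the sprung clip of a bottle labelling cradle

## Robot

A 6-joint arm with a two-finger parallel gripper is mounted at the origin on a cart in front of the work surface, level with it; the furniture and walls round the work are solid. World frame = base frame: x ahead of the robot, y to its left, z up, the work surface at z = 0. Lengths are in m, angles in rad, forces in N, time in s.
With the tool pointing down it reaches from about 0.25 to 0.775 m from the base axis. Payload 4 kg.
Tool frame: the origin (TCP) lies at the very end of the fingers, on their centre line; the grasp point (between the pads) lies hold_point_z behind it (hold_point_z is the distance from the TCP to the grasp point, in m); z points along the fingers, y is the direction in which the jaws open and shut (so a half turn about z gives the same grasp; the last joint's range is limited). The gripper opens to 94 mm and grips with 3 to 60 N. Pads are 16 mm wide; open, the fingers measure 119 mm over their backs; the gripper's body (75 mm by 177 mm) begins 78 mm behind the grasp point.
Start: joints at [-1.306, 0.087, 1.371, -0, 1.684, -0.103], TCP at [0.198, -0.513, 0.206] pointing down, gripper open.
Joint ranges: [-3.1, 3.1], [-0.76, 2.03], [0.27, 2.55], [-1.08, 4.22], [0.17, 2.65], [-2.57, 2.57]. Speed limits (rad/s): [2.79, 2.79, 3.14, 3.14, 3.14, 3.14].

## Interface

Orientations are given as [roll, pitch, yaw] about the fixed x, y, z axes, in that order (R = Rz(yaw) Ry(pitch) Rx(roll)).
In Python, from bench import * gives the robot as it stands.
- The arm moves only by the tool step_arm, never from a script. Its argument "increments" is text: rows parted by semicolons, each of 6 numbers parted by spaces: the shift along the tool's x, y, z in cm, then the turn, a rotation vector about the tool's x, y, z in rad. A call has 1 to 5 rows; each row shifts and turns the commanded pose from where the row before left it, along the tool's axes as they then stand; what a row does not reach is not made up. A row lasts 1/10 s, in which the tool goes at most 50 mm and 8.59 degrees, less where a joint would pass 70% of its speed; a pose out of reach is approached as far as the arm can. A call is refused whole if a number of a shift passes 5 or a number of a turn 0.15, either way. A call with a gripper value outside its range is refused whole. "claw" is the gripper's target within -1 to 1 (shut at 1, half-way at 0, fully open at -1), set as the call begins (left out, the last holds). The fingers move at their own pace and stop on an object; the grip force is fixed at half the most. Time passes only in rows, so rows that do not move let the fingers close. It gives the time, the measured TCP pose, the force and the opening at its end, in the units of the state.
- get_obs(): the state, without advancing time (a new reading comes with each control period).
- snapshot(name): name is "scene" or "top" or "wrist"; returns the picture (480x640x3 uint8, red, green, blue); there is no depth.
- calibration(name): a dict with "camera_matrix" (3x3 intrinsics, pixels), "eye" and "orientation" of the camera in the world; the wrist camera has in their place "tool_from_camera" (4x4, takes a point from camera to tool coordinates, whose origin is the TCP and whose axes are the flange's). Camera axes: x right, y up, looking along -z (the intrinsics and any distortion apply to the point x, -y, -z); pixel columns grow to the right and rows downward; lengths in m; the calibration is good to about 2 mm. A picture is of the moment at which its call begins: read the wrist's pose just before it. calibration takes no time and is no camera call.
- close_job(): hands the job in, once; it reports no verdict.
The state is a dict: "time": time; "joint_positions": joint angles; "qvel": joint speeds; "joint_torque": joint torques, N m; "tool_pos": TCP position; "ee_rot": TCP orientation; "wrist_force": force on the tool from outside, world axes, zero at the start; "wrist_torque": the same for the moment, N m; "width": finger opening in m.
Only numpy, scipy, OpenCV 4.12 (cv2) and the standard library are available. Lean on these libraries where they do the work, as an engineer would, in place of code of your own. Each camera call takes 0.05 s, during which the arm holds its last target. There are 200 camera calls.

## Task

Fit the blue stop plate in the bottle labelling cradle: with one fingertip press the clip's black-padded bar down and keep it down, and with the other fingertip push the plate by its upright fence along the channel, beneath the raised jaw, until it is fully home against the end stop. Then let the clip spring back down to clamp the plate, and leave the cradle clear. Do not grip or lift the plate, and leave the bottle, the black cap and the bone folder as they are.

Things in the scene. Friction and masses are not known exactly. Their poses are not given: they have to be found in the camera images.
- labelling_cradle: Plywood board screwed to the table, mm: x -106 to 168, y -48 to 92, top (channel floor) at z 15. Origin at table height on the channel's centre line, below the rear end of the clip's jaw; x = push direction along the channel, y to the clip's side, z up. Channel 59 wide between guides 3 high. Two hinge brackets at x -98 and 32, y 38 to 64, up to z 29. White bottle rollers beyond x 41, up to z 32.
- home_stop (a point): Middle of the aluminium end stop's face at the channel floor, at x 30, y 0, z 15 mm in the cradle's frame; the stop is 7 mm high. Here the plate's front edge must arrive.
- clip (a joint): Sprung rocker on a pin along the cradle's x at y 45, z 24 mm. 0 = closed, jaw 1 mm above the channel floor, too low for the plate; above 0.18 the plate passes; about 0.3 with the bar comfortably down (jaw 8 mm up); hard stop at 0.42; about 0.13 resting on the plate. Jaw: rolled lip at x 0 to 26, y 17 to 23 mm. 3.5 N on the bar's middle starts it, 6.5 N holds it at 0.32; springs shut when let go.
- press_bar (a point): Middle of the clip's press bar, on top of its black ribbed pad (moves with the clip), 80 mm long (cradle x -90 to -10), 24 wide. At rest (0) it slopes up away from the channel, this point 35 mm above the table; at 0.32 rad it is level, pad top at z 27 mm, y 60 to 84. Press it anywhere along its length; a fingertip can slide along it, best without bearing on the hard stop below.
- stop_plate: Loose blue steel plate, 0.25 kg, 56 x 56 mm, 4 mm thick, lying in the channel short of the jaw; across its rear end a turned-up fence, 56 wide, 4 thick, 36 high (top 51 mm above the table). Origin at the middle of the front edge, underside; x toward the end stop, y to the clip's side, z up. Home when the front edge touches the stop: x 30 mm in the cradle's frame.
- fence_rear (a point): Middle of the fence's rear face, where it is pushed: 56 mm behind the plate's front edge, 18 mm above its underside. Home at x -26 mm in the cradle's frame.
- waiting_bottle: Black bottle standing beside the cradle, 50 mm across, 177 mm tall; origin under its centre. Leave alone.
- bottle_cap: Black open cap standing beside the cradle, 36 mm across, 36 mm tall; origin under its centre. Leave alone.
- bone_folder: Cream bone folder lying beside the cradle, 25 x 163 x 8 mm, long along its y; origin under its centre. Leave alone.
Not all that is in view belongs to the job. What is shaped like the stop_plate but yellow is not meant.

How it is judged:
By the outcome, as a careful person would: the job done as asked, in the order asked, and still so for the second after the job is handed in, with the robot touching nothing.
It also fails if it takes over 40 s, if anything falls off the work surface, if the arm or the gripper's body presses on something with over 40 N, if the wrist force passes 120 N, or if a joint passes its speed limit or range.

## Working session

There is one attempt and no reset: what is moved stays moved. The work goes in short steps, Python scripts to look and compute and a tool call to move; the robot and the scene stay as the last step left them, time stands still between calls to the robot, and variables do not carry over. Pictures are saved under pics/ and viewed, about 8 in all and at most 12, crops included, and the job is handed in when it is done.

Besides the shell and the picture viewer there is one more tool, called after "Request:" as name(argument=value, ...), one argument or row to a line, values as JSON. step_arm: Moves the arm, as the interface text tells. Its arguments: {"type":"object","properties":{"increments":{"type":"string"},"claw":{"type":"number"}},"required":["increments"]}

```bash
mkdir -p pics; python3 - <<'E'
from bench import *
import cv2
o=get_obs();print({k:o[k] for k in('time','tool_pos','ee_rot','wrist_force','width')})
try: print(hold_point_z)
except Exception as e: print(e)
for n in('scene','top'):
    cv2.imwrite(f'pics/{n}0.png',snapshot(n)[:,:,::-1]);c=calibration(n);print(n,c)
print(calibration('wrist'))
E
```

```text
{'time': 0.0, 'tool_pos': array([ 0.19757622, -0.51272044,  0.20434959]), 'ee_rot': array([-3.13950138e+00, -1.76262425e-04,  3.67721266e-01]), 'wrist_force': array([0.40950328, 0.09539426, 0.35553938]), 'width': 0.09402509117301965}
0.0188
scene {'camera_matrix': array([[610.41257051,   0.        , 312.07338893],
       [  0.        , 610.41257051, 225.57799154],
       [  0.        ,   0.        ,   1.        ]]), 'eye': array([ 0.29957374, -0.39034369,  0.71852181]), 'orientation': array([ 0.71753168,  0.00199902, -0.42683709])}
top {'camera_matrix': array([[509.48710597,   0.        , 325.15948086],
       [  0.        , 509.48710597, 236.05151892],
       [  0.        ,   0.        ,   1.        ]]), 'eye': array([0.39421788, 0.11473178, 0.89120757]), 'orientation': array([ 0.21329058,  0.00414546, -1.41233884])}
{'camera_matrix': array([[354.01559786,   0.        , 317.46770579],
       [  0.        , 354.01559786, 236.77134118],
       [  0.        ,   0.        ,   1.        ]]), 'tool_from_camera': array([[-9.94041598e-04,  9.63409455e-01,  2.68032150e-01,
         7.87429909e-02],
       [ 9.99999037e-01,  1.21712287e-03, -6.66140392e-04,
         1.52746473e-03],
       [-9.67994012e-04,  2.68031230e-01, -9.63409738e-01,
        -1.79400322e-01],
       [ 0.00000000e+00,  0.00000000e+00,  0.00000000e+00,
         1.00000000e+00]])}
```

View pics/scene0.png

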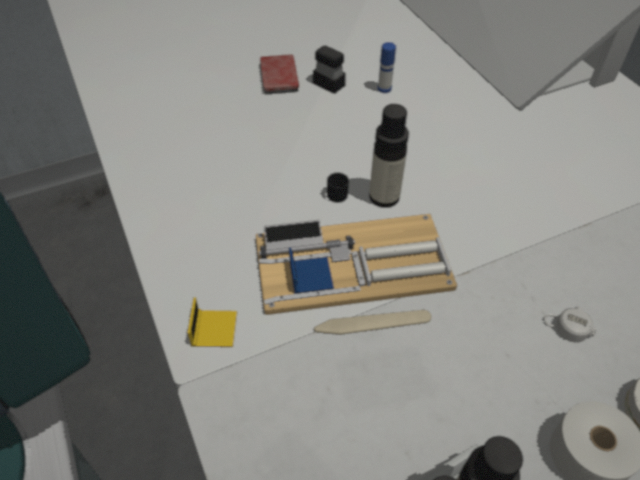

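View pics/top0.png

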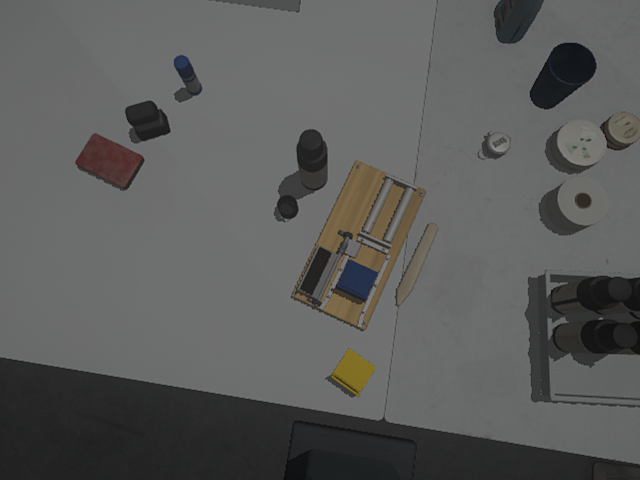

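Both pictures show the cradle (scene about 258–455, 215–310; top about 292–425, 160–330), with the blue plate short of the jaw, and the bottle and cap on the clip side. Next I'll enlarge crops.

```bash
python3 - <<'E'
import cv2,numpy as np
a=cv2.imread('pics/top0.png')[150:340,280:440]
b=cv2.imread('pics/scene0.png')[200:320,245:465]
cv2.imwrite('pics/topc.png',cv2.convertScaleAbs(cv2.resize(a,(480,570),interpolation=cv2.INTER_CUBIC),alpha=1.5))
cv2.imwrite('pics/scenec.png',cv2.convertScaleAbs(cv2.resize(b,None,fx=3.5,fy=3.5,interpolation=cv2.INTER_CUBIC),alpha=1.2))
E
```

```text
(no output)
```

View pics/topc.png

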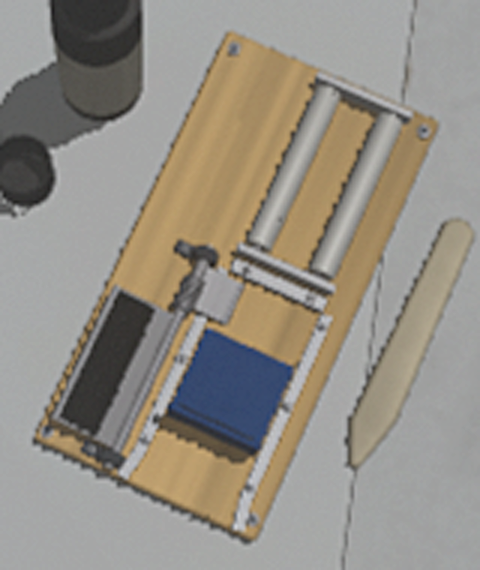

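View pics/scenec.png

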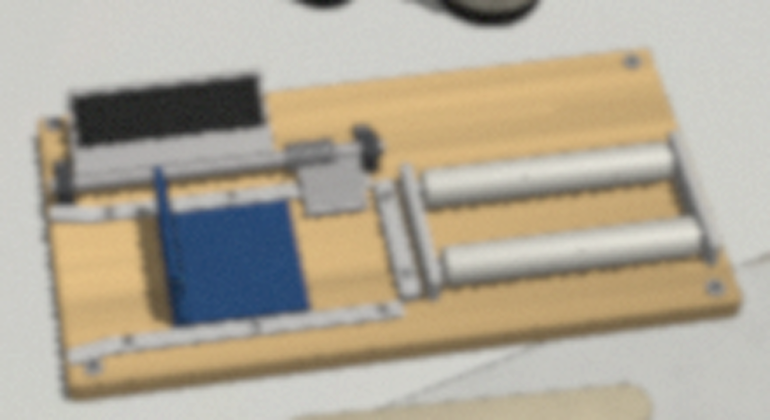

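The crops show the board corners, the plate's front corners (top crop 207,332 and 293,365; scene crop 290,203 and 308,310) and the closed clip. I'll fit the pose.

```bash
cat > h.py <<'E'
from bench import *
import numpy as np, cv2
from scipy.spatial.transform import Rotation as R
from scipy.optimize import least_squares
def ray(n,uv):
    c=calibration(n);K=c['camera_matrix'];d=np.array([(uv[0]-K[0,2])/K[0,0],-(uv[1]-K[1,2])/K[1,1],-1])
    return np.array(c['eye']),R.from_euler('xyz',c['orientation']).as_matrix()@d
def at(n,uv,z):
    e,d=ray(n,uv);return (e+d*(z-e[2])/d[2])[:2]
T=lambda u,v:(280+u/3-.33,150+v/3-.33)
S=lambda u,v:(245+u/3.5-.35,200+v/3.5-.35)
E
python3 - <<'E'
from h import *
C=np.array([[-106,92],[-106,-48],[168,-48],[168,92]])/1e3
def fit(P,Q):
    f=lambda p:((R.from_euler('z',p[2]).as_matrix()[:2,:2]@P.T).T+p[:2]-Q).ravel()
    r=least_squares(f,[.4,.1,1]);return r.x,(r.fun*1e3).round(1)
tq=np.array([at('top',T(*p),.015) for p in[(38,436),(250,539),(438,122),(228,33)]])
sq=np.array([at('scene',S(*p),.015) for p in[(40,120),(70,388),(740,303),(650,50)]])
for Q,PP in((tq,C),(sq,C),(np.r_[tq,sq],np.r_[C,C])):
    p,e=fit(PP,Q);print(p,e)
M=R.from_euler('z',p[2]).as_matrix()[:2,:2]
loc=lambda q:((q-p[:2])@M*1e3).round(1)
print('plate front T',[loc(at('top',T(*k),.019)) for k in[(207,330),(295,365)]])
print('plate front S',[loc(at('scene',S(*k),.019)) for k in[(290,202),(308,310)]])
print('fence top T',[loc(at('top',T(*k),.051)) for k in[(165,417),(250,452),(175,403),(262,440)]])
print('fence top S',[loc(at('scene',S(*k),.051)) for k in[(155,167),(172,290)]])
print('pad T',[loc(at('top',T(*k),.035)) for k in[(118,290),(160,310),(58,420),(100,438)]])
print('bottle,cap',loc(at('top',(313,188),.0)),loc(at('top',(288,215),.0)))
E
```

```text
[ 0.54461199  0.0739148  -0.27798451] [-2.   3.9 -2.1 -2.7  0.9 -1.9  3.2  0.7]
[ 0.5436429   0.07278359 -0.27975303] [-1.4  1.4 -1.4 -0.1  2.  -1.6  0.8  0.3]
[ 0.54412738  0.07334932 -0.2788725 ] [-2.4  3.4 -2.6 -3.2  0.3 -2.6  2.8 -0.1 -1.   1.9 -0.9  0.4  2.6 -0.9
  1.3  1. ]
plate front T [array([-6.6, 27.1]), array([ -3.8, -27.2])]
plate front S [array([-5.7, 26.9]), array([ -7.6, -28.2])]
fence top T [array([-66. ,  26.9]), array([-63.7, -23.3]), array([-56.6,  25.1]), array([-54.9, -26.6])]
fence top S [array([-61.1,  27.9]), array([-62.1, -33.4])]
pad T [array([-9.8, 82.2]), array([-10.2,  55.6]), array([-91.2,  81.1]), array([-90.3,  55.4])]
bottle,cap [ 89.8 141.8] [ 24.7 160.9]
```

```bash
cat >> h.py <<'E'
CX,CY,YAW=.5440,.0735,-.279
A=R.from_euler('z',YAW).as_matrix()
def now():
    o=get_obs();Rt=R.from_euler('xyz',o['ee_rot'])
    return o,np.array(o['tool_pos']),Rt
def cr(p): return A.T@(np.array(p)-[CX,CY,0])*1e3
def plan(target_mm,n):
    o,p,Rt=now();Rg=R.from_euler('z',YAW)*R.from_euler('x',np.pi)
    w=A@np.array(target_mm)/1e3+[CX,CY,0]
    rv=(Rt.inv()*Rg).as_rotvec();d=(w-p)/n
    print('t',o['time'],'cr',cr(p).round(1),'rv',rv.round(3),'F',np.round(A.T@o['wrist_force'],1),'w',round(o['width'],4),'q',np.round(o['joint_positions'],2))
    for i in range(n):
        Ri=Rt*R.from_rotvec(rv*i/n);print((Ri.inv().apply(d)*100).round(1),(rv/n).round(3))
E
python3 -c "
from h import *
for q in[(600,300),(600,400)]: print(at('top',q,.17))
plan([-77,36,160],16)"
```

```text
[ 0.51776373 -0.25408696]
[ 0.38244872 -0.26018114]
t 0.1 cr [-171.5 -659.   204.5] rv [-0.002  0.     0.647] F [-0.1  0.1  0.1] w 0.0941 q [-1.31  0.09  1.37 -0.    1.68 -0.1 ]
[ 3.1 -3.1  0.3] [-0.    0.    0.04]
[ 3.  -3.2  0.3] [-0.    0.    0.04]
[ 2.8 -3.3  0.3] [-0.    0.    0.04]
[ 2.7 -3.5  0.3] [-0.    0.    0.04]
[ 2.5 -3.6  0.3] [-0.    0.    0.04]
[ 2.4 -3.7  0.3] [-0.    0.    0.04]
[ 2.3 -3.8  0.3] [-0.    0.    0.04]
[ 2.1 -3.8  0.3] [-0.    0.    0.04]
[ 1.9 -3.9  0.3] [-0.    0.    0.04]
[ 1.8 -4.   0.3] [-0.    0.    0.04]
[ 1.6 -4.1  0.3] [-0.    0.    0.04]
[ 1.5 -4.1  0.3] [-0.    0.    0.04]
[ 1.3 -4.2  0.3] [-0.    0.    0.04]
[ 1.1 -4.2  0.3] [-0.    0.    0.04]
[ 0.9 -4.3  0.3] [-0.    0.    0.04]
[ 0.8 -4.3  0.3] [-0.    0.    0.04]
```

Request:
step_arm(
  increments="0 0 -4 0 0 0; 0 0 -4 0 0 0; 1 -1 -3 0 0 0.04; 3 -3 0 0 0 0.04; 3.1 -3.1 0 0 0 0.04",
  claw=-0.27,
)

```text
time: 0.6
tool_pos: [0.2433, -0.4235, 0.3161]
ee_rot: [3.14, -0.0, 0.244]
wrist_force: [1.2, -0.8, -0.9]
width: 0.0603
```

Request:
step_arm(
  increments="2.9 -3.3 0 0 0 0.04; 2.7 -3.4 0 0 0 0.04; 2.6 -3.5 0 0 0 0.04; 2.4 -3.6 0 0 0 0.04; 2.3 -3.7 0 0 0 0.04",
)

```text
time: 1.1
tool_pos: [0.3415, -0.2275, 0.3151]
ee_rot: [-3.141, 0.0, 0.046]
wrist_force: [0.3, -0.9, 0.2]
width: 0.0596
```

Request:
step_arm(
  increments="2.2 -3.7 0 0 0 0.04; 2.1 -3.8 0 0 0 0.04; 1.9 -3.9 0 0 0 0.04; 1.8 -4 0 0 0 0.04; 1.6 -4.1 0 0 0 0.04",
)

```text
time: 1.6
tool_pos: [0.4441, -0.0354, 0.3151]
ee_rot: [3.141, 0.0, -0.154]
wrist_force: [0.8, -0.7, 0.2]
width: 0.0597
```

```bash
python3 -c "
from h import *
plan([-77,36,120],5)"
```

```text
t 1.6 cr [ -66.1 -132.2  315.1] rv [0.    0.    0.125] F [ 0.9 -0.4  0.2] w 0.0597 q [-0.21 -0.14  1.38 -0.    1.9   1.52]
[ 0.2 -3.4  3.9] [0.    0.    0.025]
[ 0.1 -3.4  3.9] [0.    0.    0.025]
[ 0.  -3.4  3.9] [0.    0.    0.025]
[-0.  -3.4  3.9] [0.    0.    0.025]
[-0.1 -3.4  3.9] [0.    0.    0.025]
```

Request:
step_arm(
  increments="0.2 -3.4 2 0 0 0.025; 0.1 -3.4 2 0 0 0.025; 0 -3.4 3.5 0 0 0.025; 0 -3.4 4 0 0 0.025; -0.1 -3.4 4 0 0 0.025",
)

```text
time: 2.1
tool_pos: [0.479, 0.1273, 0.1627]
ee_rot: [3.142, -0.0, -0.278]
wrist_force: [0.1, -0.3, -0.1]
width: 0.0596
```

Request:
step_arm(
  increments="0 0 0 0 0 0; 0 0 0 0 0 0",
)

```text
time: 2.3
tool_pos: [0.4783, 0.1259, 0.1631]
ee_rot: [3.14, 0.003, -0.275]
wrist_force: [0.0, 0.2, 0.2]
width: 0.0595
```

```bash
python3 -c "
from h import *
plan([-77,36,60],2)
cv2.imwrite('pics/w1.png',snapshot('wrist')[:,:,::-1])"
```

```text
t 2.3 cr [-77.6  32.2 163.1] rv [0.002 0.003 0.004] F [-0.   0.2  0.2] w 0.0595 q [ 0.14 -0.02  1.57 -0.    1.6   1.99]
[ 0.  -0.2  5.2] [0.001 0.001 0.002]
[ 0.  -0.2  5.2] [0.001 0.001 0.002]
```

View pics/w1.png

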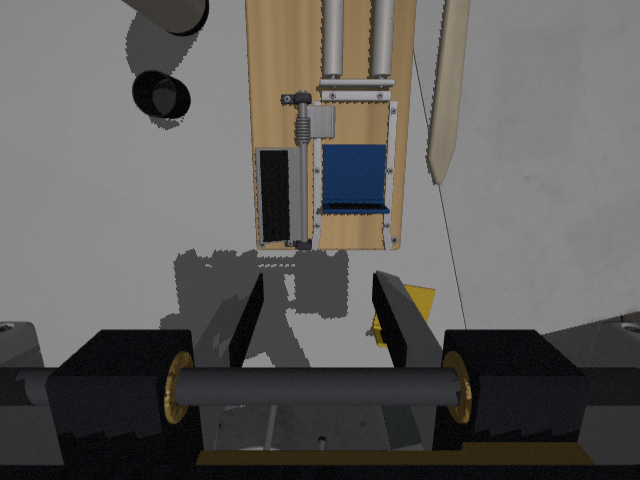

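The wrist view shows the pad (260–289, 149–242), the plate's front edge at row 145 and the fence top at row about 213, columns 321–390. The fingers sit behind it, aligned with the cradle. I'll check these against the fit.

```bash
cat >> h.py <<'E'
def wat(uv,z,p,Rt):
    c=calibration('wrist');K=c['camera_matrix'];X=c['tool_from_camera']
    d=Rt.apply(X[:3,:3]@np.array([(uv[0]-K[0,2])/K[0,0],-(uv[1]-K[1,2])/K[1,1],-1]));e=p+Rt.apply(X[:3,3])
    return cr(e+d*(z-e[2])/d[2])[:2].round(1)
E
python3 -c "
from h import *
o,p,Rt=now()
W=lambda L,z:print([list(wat(q,z,p,Rt)) for q in L])
W([(322,145),(386,145)],.019)
W([(321,213),(390,212)],.051)
W([(262,149),(260,242)],.039);W([(289,149),(290,241)],.031)
W([(256,249),(400,249)],.015)
W([(321,101),(393,101)],.018)
print(cr(p+Rt.apply(calibration('wrist')['tool_from_camera'][:3,3])))
"
```

```text
[[np.float64(-2.3), np.float64(27.1)], [np.float64(-2.2), np.float64(-29.9)]]
[[np.float64(-57.4), np.float64(28.1)], [np.float64(-56.4), np.float64(-30.1)]]
[[np.float64(-5.3), np.float64(77.6)], [np.float64(-86.4), np.float64(82.7)]]
[[np.float64(-5.4), np.float64(55.6)], [np.float64(-87.8), np.float64(56.4)]]
[[np.float64(-100.6), np.float64(91.0)], [np.float64(-100.4), np.float64(-49.5)]]
[[np.float64(34.6), np.float64(28.1)], [np.float64(34.6), np.float64(-34.2)]]
[  3.01003359  31.53259475 344.48065464]
```

```bash
cat >> h.py <<'E'
s=A@[.0025,-.001,0];CX+=s[0];CY+=s[1]
E
python3 -c "
from h import *
plan([-75,36,55],3)"
```

```text
t 2.35 cr [-78.9  33.1 165. ] rv [ 0.001 -0.001  0.002] F [-0.2  1.3  0.2] w 0.0596 q [ 0.14 -0.02  1.56 -0.    1.6   1.99]
[ 0.1 -0.1  3.7] [ 0.    -0.     0.001]
[ 0.1 -0.1  3.7] [ 0.    -0.     0.001]
[ 0.1 -0.1  3.7] [ 0.    -0.     0.001]
```

Request:
step_arm(
  increments="0.2 -0.2 4 0 0 0; 0.1 -0.1 4 0 0 0; 0 0 2 0 0 0; 0 0 0.5 0 0 0; 0 0 0 0 0 0",
)

```text
time: 2.85
tool_pos: [0.4839, 0.127, 0.0608]
ee_rot: [-3.141, -0.002, -0.279]
wrist_force: [-0.1, 0.3, 1.2]
width: 0.0598
```

```bash
python3 -c "
from h import *
plan([-75,36,45],1)
cv2.imwrite('pics/w2.png',snapshot('wrist')[:,:,::-1])
a=snapshot('scene')[160:340,220:480,::-1]
cv2.imwrite('pics/s2.png',cv2.resize(a,None,fx=3,fy=3,interpolation=cv2.INTER_CUBIC))
plan([-75,36,45],1)"
```

```text
t 2.85 cr [-75.   35.9  60.8] rv [-0.001 -0.002  0.   ] F [-0.2  0.3  1.2] w 0.0598 q [ 0.14  0.05  1.7  -0.    1.39  1.99]
[-0.  -0.   1.6] [-0.001 -0.002  0.   ]
t 2.95 cr [-74.2  36.7  62.1] rv [-0.002 -0.005  0.001] F [ 0.3 -0.4 -0.8] w 0.0595 q [ 0.14  0.05  1.7  -0.    1.39  1.99]
[-0.1  0.1  1.7] [-0.002 -0.005  0.001]
```

View pics/w2.png

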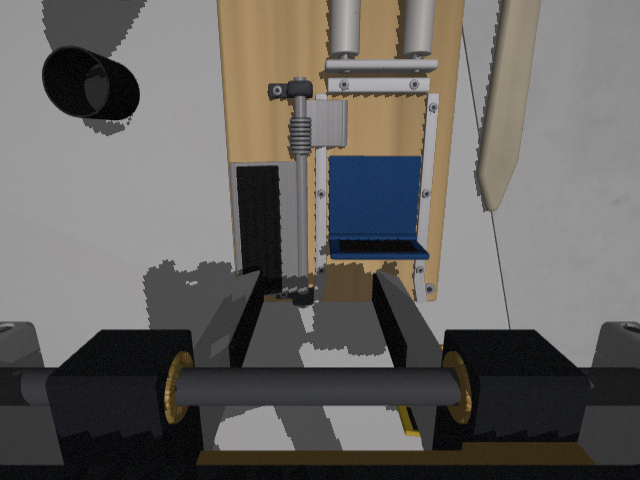

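View pics/s2.png

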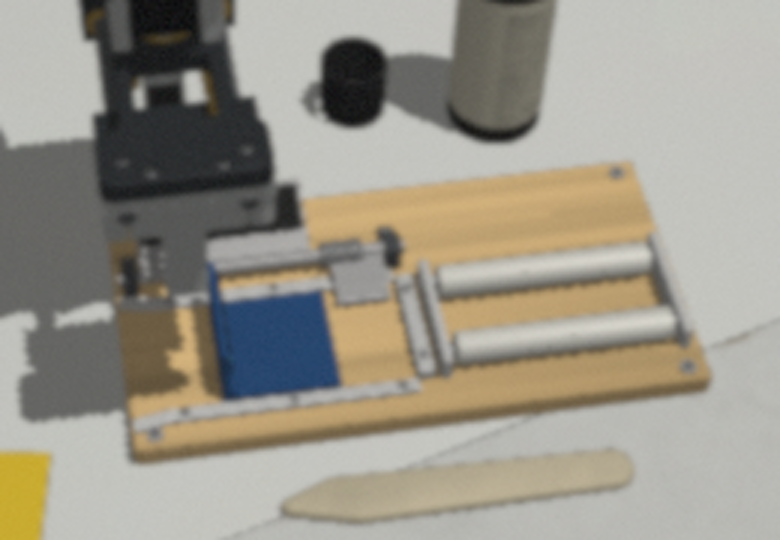

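In the wrist view the left tip (250–265, 268) is over the pad and the right tip (375–395, 270) is behind the fence's middle (329–428, row 258). The scene view agrees.

```bash
python3 -c "
from h import *
o,p,Rt=now()
W=lambda L,z:print([list(wat(q,z,p,Rt).astype(float)) for q in L])
W([(330,258),(428,258)],.051);W([(330,157),(421,157)],.019)
W([(236,167)],.039);W([(278,167)],.031)
W([(250,270),(265,270),(375,270),(395,270)],.061);W([(330,93),(428,93)],.018)
"
```

```text
[[np.float64(-60.0), np.float64(28.7)], [np.float64(-60.0), np.float64(-26.9)]]
[[np.float64(-5.4), np.float64(28.2)], [np.float64(-5.4), np.float64(-27.8)]]
[[np.float64(-10.1), np.float64(81.8)]]
[[np.float64(-10.6), np.float64(59.0)]]
[[np.float64(-63.5), np.float64(72.5)], [np.float64(-63.5), np.float64(64.3)], [np.float64(-63.5), np.float64(4.6)], [np.float64(-63.5), np.float64(-6.3)]]
[[np.float64(31.4), np.float64(28.5)], [np.float64(31.4), np.float64(-29.3)]]
```

Request:
step_arm(
  increments="0 0 0.8 0 0 0; 0 0 0.6 0 0 0; 0 0 0.3 0 0 0; 0 0 0 0 0 0; 0 0 0 0 0 0",
)

```text
time: 3.45
tool_pos: [0.4828, 0.128, 0.0421]
ee_rot: [3.141, 0.0, -0.277]
wrist_force: [0.9, 0.5, -0.2]
width: 0.0598
```

Request:
step_arm(
  increments="-0.2 0 0.3 0 0 0; 0 0 0 0 0 0; 0 0 0 0 0 0",
)

```text
time: 3.75
tool_pos: [0.4808, 0.1285, 0.0392]
ee_rot: [3.141, 0.0, -0.277]
wrist_force: [-0.0, 0.6, 0.8]
width: 0.0598
```

Request:
step_arm(
  increments="0 0 0.2 0 0 0; 0 0 0 0 0 0; 0 0 0 0 0 0",
)

```text
time: 4.05
tool_pos: [0.4809, 0.1284, 0.0372]
ee_rot: [3.141, 0.0, -0.277]
wrist_force: [-0.1, -0.2, 0.0]
width: 0.0594
```

Request:
step_arm(
  increments="0 0 0.2 0 0 0; 0 0 0 0 0 0; 0 0 0 0 0 0",
)

```text
time: 4.35
tool_pos: [0.4809, 0.1284, 0.0352]
ee_rot: [3.141, 0.0, -0.277]
wrist_force: [0.2, 0.1, 0.5]
width: 0.0598
```

Request:
step_arm(
  increments="0 0 0.2 0 0 0; 0 0 0 0 0 0; 0 0 0 0 0 0",
)

```text
time: 4.65
tool_pos: [0.4812, 0.1288, 0.0338]
ee_rot: [-3.141, -0.0, -0.277]
wrist_force: [-0.9, 0.7, 3.7]
width: 0.06
```

Request:
step_arm(
  increments="0 0 0.2 0 0 0; 0 0 0 0 0 0; 0 0 0 0 0 0",
)

```text
time: 4.95
tool_pos: [0.4813, 0.1294, 0.0319]
ee_rot: [-3.139, -0.001, -0.277]
wrist_force: [-1.1, 3.5, 5.5]
width: 0.0597
```

Request:
step_arm(
  increments="0 0 0.2 0 0 0; 0 0 0 0 0 0; 0 0 0 0 0 0",
)

```text
time: 5.25
tool_pos: [0.4815, 0.1298, 0.0301]
ee_rot: [-3.138, -0.001, -0.277]
wrist_force: [-1.4, 3.8, 5.4]
width: 0.0596
```

Request:
step_arm(
  increments="0 0 0.2 0 0 0; 0 0 0 0 0 0; 0 0 0 0 0 0",
)

```text
time: 5.55
tool_pos: [0.4816, 0.1302, 0.0283]
ee_rot: [-3.138, -0.001, -0.277]
wrist_force: [-1.3, 4.3, 5.8]
width: 0.0599
```

Request:
step_arm(
  increments="0 0 0.1 0 0 0; 0 0 0 0 0 0; 0 0 0 0 0 0",
)

```text
time: 5.85
tool_pos: [0.4817, 0.1303, 0.0275]
ee_rot: [-3.137, -0.001, -0.277]
wrist_force: [-1.0, 4.5, 6.9]
width: 0.0599
```

```bash
python3 -c "
from h import *
plan([-75,36,27],1)
a=snapshot('wrist')[40:340,180:480,::-1]
cv2.imwrite('pics/w3.png',cv2.resize(a,None,fx=2,fy=2,interpolation=cv2.INTER_CUBIC))
plan([-75,36,27],1)"
```

```text
t 5.85 cr [-78.1  38.4  27.5] rv [-0.004 -0.001  0.002] F [-2.2  4.   6.9] w 0.0599 q [0.15 0.08 1.74 0.   1.32 2.  ]
[0.3 0.2 0. ] [-0.004 -0.001  0.002]
t 5.9 cr [-78.1  38.5  27.4] rv [-0.004 -0.001  0.002] F [-3.4  3.7  6.4] w 0.0598 q [0.15 0.08 1.74 0.   1.32 2.  ]
[0.3 0.2 0. ] [-0.004 -0.001  0.002]
```

View pics/w3.png

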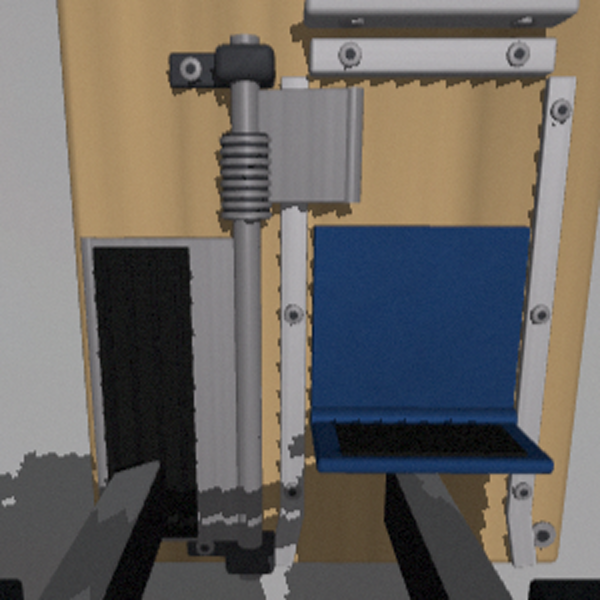

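The clip is down: the jaw is raised and the force is about 6.5 N, as specified for 0.32. The right finger is behind the middle of the fence. I'll add a little press margin and then push.

Request:
step_arm(
  increments="0.2 0 0.04 0 0 0; 0.3 0 0 0 0 0; 0.3 0 0 0 0 0; 0.3 0 0 0 0 0; 0.2 0 0 0 0 0",
)

```text
time: 6.4
tool_pos: [0.4905, 0.1261, 0.0261]
ee_rot: [-3.142, 0.007, -0.277]
wrist_force: [-9.0, 3.7, 10.2]
width: 0.0594
```

Request:
step_arm(
  increments="0.3 0 0 0 0 0; 0.3 0 0 0 0 0; 0.3 0 0 0 0 0; 0.3 0 0 0 0 0; 0 0 0 0 0 0",
)

```text
time: 6.9
tool_pos: [0.5026, 0.1225, 0.0261]
ee_rot: [3.141, 0.006, -0.277]
wrist_force: [-6.6, 2.1, 9.3]
width: 0.0598
```

```bash
python3 -c "
from h import *
plan([-34,38,27],1)
a=snapshot('wrist')[40:340,180:480,::-1]
cv2.imwrite('pics/w4.png',cv2.resize(a,None,fx=2,fy=2,interpolation=cv2.INTER_CUBIC))"
```

```text
t 6.9 cr [-55.8  36.7  26.1] rv [0.    0.006 0.002] F [-7.   0.2  9.3] w 0.0598 q [0.13 0.13 1.69 0.   1.33 1.97]
[ 2.2 -0.1 -0.1] [0.    0.006 0.002]
```

View pics/w4.png

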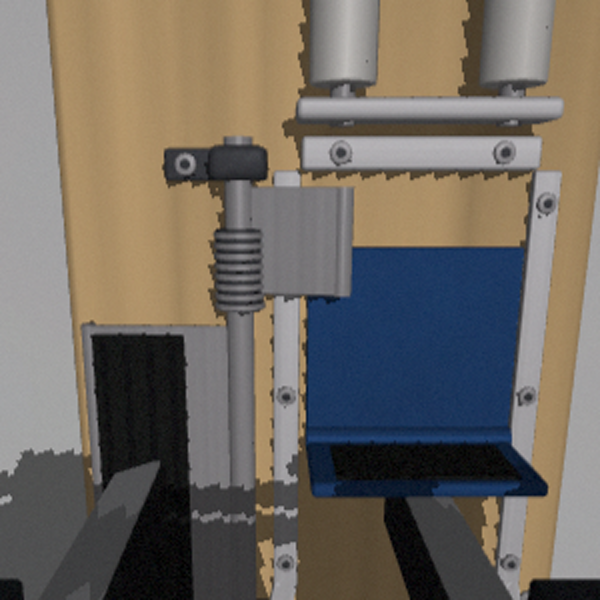

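The plate is square and passing under the raised jaw (its front edge is at row 247 of the crop, the stop at row 172, so about 20 mm remain). I'll continue with slightly less press.

Request:
step_arm(
  increments="0.3 0 -0.03 0 0 0; 0.4 0 0 0 0 0; 0.4 0 0 0 0 0; 0.4 0 0 0 0 0; 0 0 0 0 0 0",
)

```text
time: 7.45
tool_pos: [0.5174, 0.1182, 0.0261]
ee_rot: [3.141, 0.005, -0.277]
wrist_force: [-6.1, 1.6, 7.7]
width: 0.0596
```

Request:
step_arm(
  increments="0.2 0 0 0 0 0; 0.2 0 0 0 0 0; 0 0 0 0 0 0",
)

```text
time: 7.75
tool_pos: [0.5207, 0.1172, 0.0262]
ee_rot: [3.141, 0.006, -0.277]
wrist_force: [-7.0, 1.6, 8.6]
width: 0.0597
```

Request:
step_arm(
  increments="0.2 0 0 0 0 0; 0 0 0 0 0 0; 0 0 0 0 0 0",
)

```text
time: 8.05
tool_pos: [0.5208, 0.1172, 0.0261]
ee_rot: [3.141, 0.01, -0.277]
wrist_force: [-10.1, 4.0, 11.2]
width: 0.0598
```

```bash
python3 -c "
from h import *
plan([-34,38,27],1)"
```

```text
t 8.05 cr [-36.8  36.6  26.1] rv [0.001 0.01  0.002] F [-10.8   1.1  11.2] w 0.0598 q [0.11 0.16 1.65 0.   1.34 1.96]
[ 0.3 -0.1 -0.1] [0.001 0.01  0.002]
```

Request:
step_arm(
  increments="0.2 0 0 0 0 0; 0 0 0 0 0 0; 0 0 0 0 0 0",
)

```text
time: 8.35
tool_pos: [0.5208, 0.1172, 0.0261]
ee_rot: [3.14, 0.014, -0.277]
wrist_force: [-16.2, 4.7, 14.5]
width: 0.0598
```

```bash
python3 -c "
from h import *
plan([-34,38,27],1)
a=snapshot('wrist')[60:360,180:480,::-1]
cv2.imwrite('pics/w5.png',cv2.resize(a,None,fx=2,fy=2,interpolation=cv2.INTER_CUBIC))"
```

```text
t 8.35 cr [-36.8  36.6  26.1] rv [0.001 0.014 0.002] F [-16.8   0.1  14.5] w 0.0598 q [0.11 0.17 1.65 0.   1.34 1.96]
[ 0.3 -0.1 -0.1] [0.001 0.014 0.002]
```

View pics/w5.png

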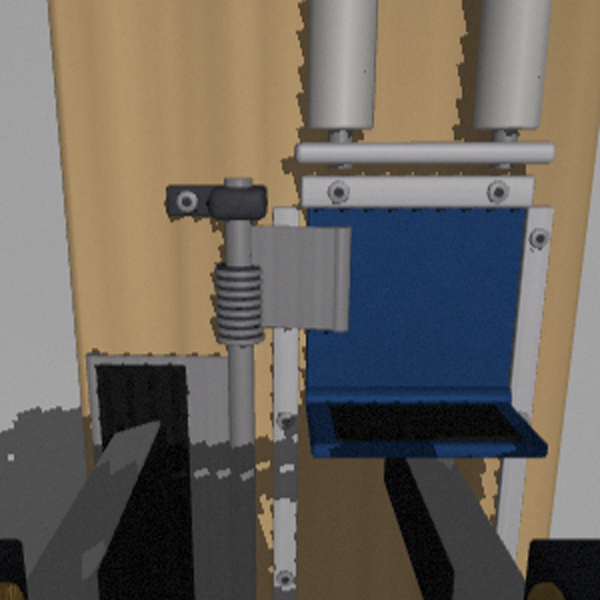

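The plate's front edge meets the stop squarely (crop row 207), and the push force rose to 17 N with no motion. I'll back the finger off the fence with the bar still held, then rise.

Request:
step_arm(
  increments="-0.3 0 0 0 0 0; -0.3 0 0 0 0 0; -0.3 0 0 0 0 0; -0.2 0 0 0 0 0; 0 0 0 0 0 0",
)

```text
time: 8.9
tool_pos: [0.52, 0.1172, 0.0285]
ee_rot: [-3.141, -0.009, -0.278]
wrist_force: [2.7, -2.7, 6.2]
width: 0.0597
```

```bash
python3 -c "
from h import *
plan([-34,38,27],1)"
```

```text
t 8.9 cr [-37.6  36.4  28.5] rv [-0.    -0.009  0.001] F [ 3.3 -1.8  6.2] w 0.0597 q [ 0.12  0.15  1.67 -0.    1.32  1.97]
[ 0.4 -0.2  0.2] [-0.    -0.009  0.001]
```

Request:
step_arm(
  increments="-0.2 0 0 0 0 0; -0.2 0 0 0 0 0; -0.2 0 0 0 0 0; 0 0 0 0 0 0; 0 0 0 0 0 0",
)

```text
time: 9.4
tool_pos: [0.5149, 0.1192, 0.0287]
ee_rot: [-3.14, -0.01, -0.278]
wrist_force: [3.7, -1.2, 6.1]
width: 0.0597
```

```bash
python3 -c "
from h import *
plan([-34,38,27],1)"
```

```text
t 9.4 cr [-43.1  36.9  28.7] rv [-0.002 -0.01   0.001] F [ 3.9 -0.2  6.1] w 0.0597 q [ 0.12  0.14  1.68 -0.    1.32  1.97]
[ 0.9 -0.1  0.2] [-0.002 -0.01   0.001]
```

Clear of the fence by about 6 mm. Now I'll rise and let the clip close.

Request:
step_arm(
  increments="0 0 -0.2 0 0 0; 0 0 -0.2 0 0 0; 0 0 -0.3 0 0 0; 0 0 -0.4 0 0 0; -0.2 0 -0.5 0 0 0",
)

```text
time: 9.9
tool_pos: [0.5073, 0.1205, 0.041]
ee_rot: [3.14, 0.003, -0.277]
wrist_force: [-0.7, 0.8, -0.4]
width: 0.0593
```

Request:
step_arm(
  increments="-0.3 0 -1 0 0 0; 0 0 -2 0 0 0; 0 0 -3 0 0 0; -1 0 -4 0 0 0; -3 0 -3 0 0 0",
)

```text
time: 10.4
tool_pos: [0.4683, 0.1321, 0.1747]
ee_rot: [-3.141, -0.002, -0.279]
wrist_force: [0.3, 1.0, 0.4]
width: 0.0598
```

Request:
step_arm(
  increments="-3 0 0 0 0 0; -3 0 0 0 0 0; 0 0 0 0 0 0; 0 0 0 0 0 0",
)

```text
time: 10.8
tool_pos: [0.4095, 0.1489, 0.1728]
ee_rot: [-3.141, -0.001, -0.276]
wrist_force: [0.0, 0.5, 1.1]
width: 0.0599
```

```bash
python3 -c "
from h import *
o,p,Rt=now();print(o['time'],cr(p),o['wrist_force'])
i=snapshot('wrist')[:,:,::-1];a=cv2.resize(i[0:260,200:460],(520,520),interpolation=cv2.INTER_CUBIC)
cv2.imwrite('pics/w6.png',a)
b=snapshot('scene')[160:340,220:480,::-1]
cv2.imwrite('pics/s6.png',cv2.resize(b,None,fx=3,fy=3,interpolation=cv2.INTER_CUBIC))"
```

```text
10.8 [-152.52473162   36.44358214  172.75041432] [0.03910732 0.47405021 1.11845638]
```

View pics/w6.png

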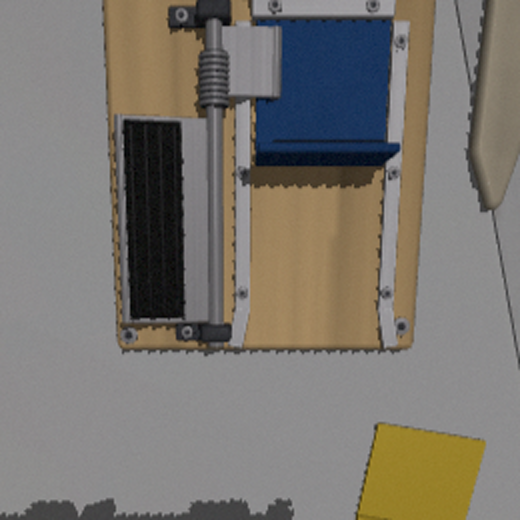

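View pics/s6.png

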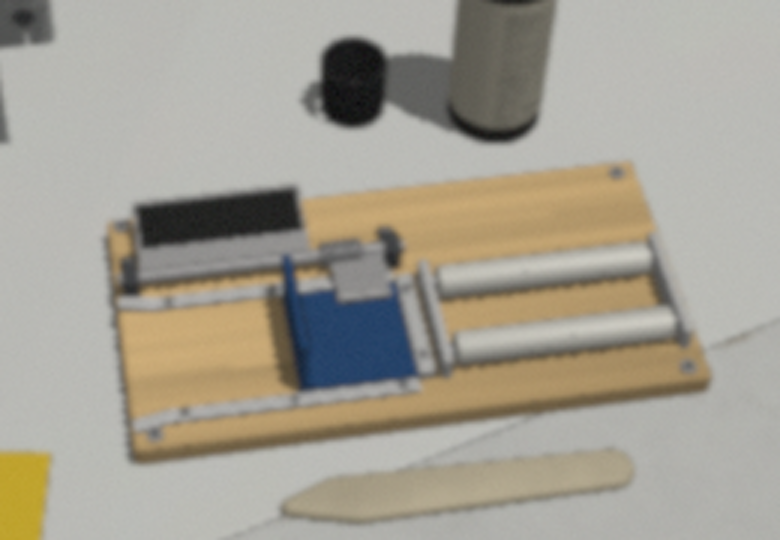

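The plate sits against the stop with the jaw resting on it. The cradle is clear, and the bottle, cap and folder look unmoved. Handing in.

```bash
python3 -c "
from bench import *
print(close_job())"
```

```text
the job is handed in; nothing more can be done
None
```

The blue stop plate is home against the end stop and clamped by the clip. I handed the job in at about 11 s of the 40 s allowed.

- **Press and push:** One fingertip held the press bar down at roughly 6–9 N, while the other pushed the plate by its fence along the channel and under the raised jaw. At the stop the push force rose to about 17 N with no further motion. Pressing against the stop also took the load on the bar to about 14 N briefly.
- **Release:** I backed off the fence with the bar still held, then rose so the clip closed on the plate, and moved clear.
- **Last checks:** The final wrist and scene pictures show the plate square against the stop with the jaw resting on it. The bottle, cap and bone folder looked unmoved, and the wrist force was about 1 N, within the noise.
- **Disagreements:** The wrist camera and the fixed cameras differed by about 4.5 mm along the channel. I split the difference, and touch confirmed it well enough: the plate stopped within about 3 mm of where expected. The final home position was checked by picture and contact force, not measured more finely than that.

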